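# Pour the steel balls from a spouted carton into the tray

## Robot

A 6-joint arm with a two-finger parallel gripper is mounted at the origin on the work surface. World frame = base frame: x ahead of the robot, y to its left, z up, the work surface at z = 0. Lengths are in mm, angles in rad, forces in N, time in s.
With the tool pointing down it reaches from about 300 to 775 mm from the base axis. Payload 14.6 kg.
Tool frame: the origin (TCP) lies at the very end of the fingers, on their centre line; the grasp point (between the pads) lies 19 mm behind it; z points along the fingers, y is the direction in which the jaws open and shut (so a half turn about z gives the same grasp; the last joint's range is limited). The gripper opens to 85 mm and grips with 20 to 120 N. Pads are 22 mm wide; open, the fingers measure 114 mm over their backs; the gripper's body (76 mm by 85 mm) begins 54 mm behind the grasp point. The pads swing forward as they close: fully open they stand 13 mm farther back than shut.
Start: joints at [-0.067, 0.3, 1.521, -0, 1.321, -0.067], TCP at [549.99, -0.002, 231.281] pointing down, gripper open.
Joint ranges: [-3.03, 3.03], [-0.79, 2.21], [0.23, 2.52], [-1.04, 4.18], [0, 3.07], [-2.55, 2.55]. Speed limits (rad/s): [2.22, 2.22, 2.57, 3.14, 3.14, 3.14].

## Interface

Orientations are given as a 3x3 rotation matrix whose columns are the frame's x, y, z axes.
In Python, from workcell import read_state, camera, job_done gives the robot as it stands. The module is installed in compiled form; this text tells all that it offers.
- The arm moves only by the shell command python3 -m crank 'ROWS' [FORCE]. ROWS is JSON, a list of rows, each a list of 3 entries, a list of its own where there are three numbers: the turn, a rotation vector about the tool's x, y, z in degrees, then the shift along the tool's x, y, z in m, then the finger opening in m, from 0 to 0.0854. A call has 1 to 10 rows; each row is the pose to reach, as a shift and turn from the pose commanded when the call began, along the tool's axes at that moment; what a row does not reach only later rows make up. A row lasts 1/10 s, in which the tool goes at most 50 mm and 8.59 degrees, less where a joint would pass 70% of its speed; a pose out of reach is approached as far as the arm can. A call with a gripper value outside its range is refused whole. The fingers move at their own pace and stop on an object; FORCE is the grip in N (left out, the last holds). Time passes only in rows, so rows that repeat a pose let the fingers close. It gives the time, the measured TCP pose, the force and the opening at its end, in the units of the state.
- read_state(): the state, without advancing time (a new reading comes with each control period).
- camera(name): name is "scene" or "side" or "wrist"; returns a dict with "image" (384x512x3 uint8, red, green, blue), "fx", "fy", "cx", "cy" (pixels), "origin" and "orientation" of the camera in the world; the wrist camera has in their place "T_tool_cam" (4x4, takes a point from camera to tool coordinates, whose origin is the TCP and whose axes are the flange's). Camera axes: x right, y up, looking along -z (the intrinsics and any distortion apply to the point x, -y, -z); pixel columns grow to the right and rows downward; lengths in mm; the calibration is good to about 2 mm. A picture is of the moment at which its call begins: read the wrist's pose just before it. There is no depth.
- job_done(): hands the job in, once; it reports no verdict.
The state is a dict: "clock": time; "joint_pos": joint angles; "joint_vel": joint speeds; "joint_efforts": joint torques, N m; "tcp_pos": TCP position; "ee_rot": TCP orientation; "contact_force": force on the tool from outside, world axes, zero at the start; "moment": the same for the moment, N m; "finger_gap": finger opening in mm.
Only numpy, scipy, OpenCV 4.12 (cv2) and the standard library are available. Lean on these libraries where they do the work, as an engineer would, in place of code of your own. Each camera call takes 0.05 s, during which the arm holds its last target.

## Task

The tall cardboard carton hanging in the steel tipping stand holds three steel bearing balls. While the carton still stands upright, pull its folded spout well out by the tab; then tip the carton forward on its pivots so that all three balls pour into the steel tray in front of it. Leave the tray standing in its place.

Things in the scene. Friction and masses are not known exactly. Their poses are not given: they have to be found in the camera images.
- stand: Fixed steel tipping stand. Origin on the table right under the carton's pivot; its x axis points horizontally to the spout side (front). Two posts at y = -52 and +52 mm, 178 mm tall, carry the pivot 165 mm up. The carton can only turn about it, front going down, to a stop at 115 degrees. Nothing stands within 40 mm behind the carton above the pivot.
- carton: Cardboard carton, 70 (x) by 80 (y) by 140 mm tall (z), 0.45 kg. Origin on its pivot axis (y); spans x -50 to 20, y -40 to 40, z -45 to 95 mm about it. Starts upright, x to the front, top flat and closed, resting by its weight. Pushed forward at the top of its back with about 2 N it passes balance before 50 degrees, then sinks slowly by itself to the stop, where balls run out if the spout is out.
- spout (a joint): Spout angle, rad: 0 folded flat on the carton's front, 1.0 all the way out; well out is 0.6 or more. A 70 mm wide flap over the upper 45 mm of the front, hinged at its lower edge (carton x = 20, z = 50 mm), swinging forward and down. Light friction (0.3 N at the tab); stays where left; starts at 0 to 0.1.
- spout_tab (a point): Middle of the spout's stiff cardboard tab, 40 mm wide (y), 8 mm thick (x), which carries the flap on upward. Folded, it rises 33 mm above the carton's top (to carton z = 128 mm) with its rear face in line with the carton's front (x = 20 mm): hook it from behind over the carton's top, or pinch it. The point lies 17 mm above the carton's top; its z runs up the tab.
- tray: Loose open steel tray on the table in front of the stand, 170 mm (its x) by 160 mm (its y), 45 mm tall, walls 4 mm, 0.6 kg. Origin at the centre of its underside. It already stands where the balls fall.
- ball1_center (a point): Centre of the first steel ball, 15 mm in diameter, about 14 g, inside the carton at the start.
- ball2_center (a point): Centre of the second, like the first.
- ball3_center (a point): Centre of the third, like the first.
Mind the look-alikes: they are no part of the job. There is more than one size of the tray; the one meant has the size given above.

How it is judged:
By the outcome, as a careful person would: the job done as asked, in the order asked, and still so for the second after the job is handed in, with the robot touching nothing.
It also fails if it takes over 43 s, if anything falls off the work surface, if the arm or the gripper's body presses on something with over 40 N, if the wrist force passes 120 N, or if a joint passes its speed limit or range.

## Working session

There is one attempt and no reset: what is moved stays moved. The work goes in short steps, Python scripts to look and compute and a shell command to move; the robot and the scene stay as the last step left them, time stands still between calls to the robot, and variables do not carry over. Pictures are saved under pics/ and viewed, and the job is handed in when it is done.

```bash
mkdir -p pics; python3 - <<'E'
from workcell import read_state,camera
import cv2,numpy as np,pickle
s=read_state();print(s['clock'],s['tcp_pos'],s['ee_rot'],s['finger_gap'],s['contact_force'])
for n in ['scene','side','wrist']:
    c=camera(n);cv2.imwrite(f'pics/{n}0.png',c['image'][:,:,::-1])
    pickle.dump(c,open(f'pics/{n}0.pkl','wb'))
    print(n,{k:np.round(v,4).tolist() if not isinstance(v,(str,)) else v for k,v in c.items() if k!='image'})
E
```

```text
0.0 [5.49765639e+02 6.13868459e-03 2.30708973e+02] [[-2.79259200e-05  9.99999293e-01 -1.18856900e-03]
 [ 9.99999998e-01  2.79947897e-05  5.79267779e-05]
 [ 5.79600107e-05 -1.18856738e-03 -9.99999292e-01]] 85.53018234473572 [ 0.00149595  0.04709796 -0.2906268 ]
scene {'fx': 353.8278, 'fy': 353.8278, 'cx': 252.7469, 'cy': 195.2948, 'origin': [986.1583, -208.6475, 767.0892], 'orientation': [[0.3858, -0.7561, 0.5286], [0.9225, 0.3073, -0.2337], [0.0142, 0.5778, 0.816]]}
side {'fx': 464.7504, 'fy': 464.7504, 'cx': 260.9222, 'cy': 192.5788, 'origin': [374.7287, 788.6375, 662.8923], 'orientation': [[-0.9511, 0.162, -0.2631], [-0.3086, -0.4585, 0.8334], [0.0144, 0.8738, 0.486]]}
wrist {'fx': 283.471, 'fy': 283.471, 'cx': 253.1911, 'cy': 193.2108, 'T_tool_cam': [[0.0002, 0.9547, 0.2975, 75.1796], [1.0, -0.0003, 0.0003, 0.5351], [0.0004, 0.2975, -0.9547, -142.2746], [0.0, 0.0, 0.0, 1.0]]}
```

View pics/scene0.png

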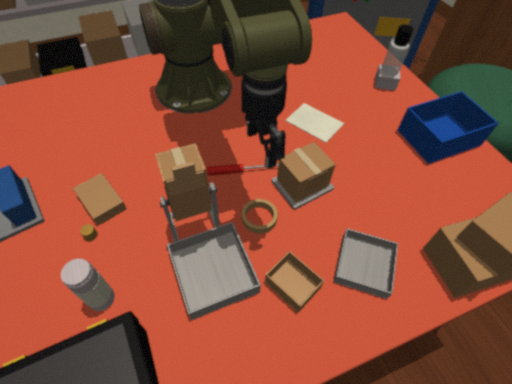

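View pics/side0.png

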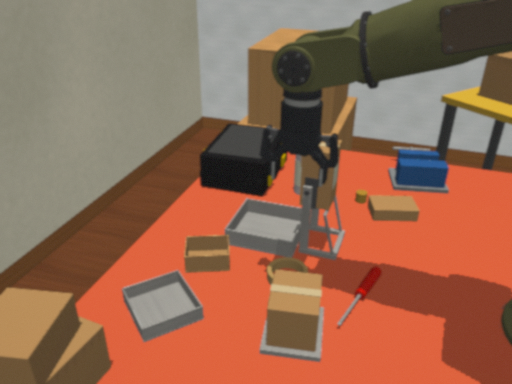

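View pics/wrist0.png

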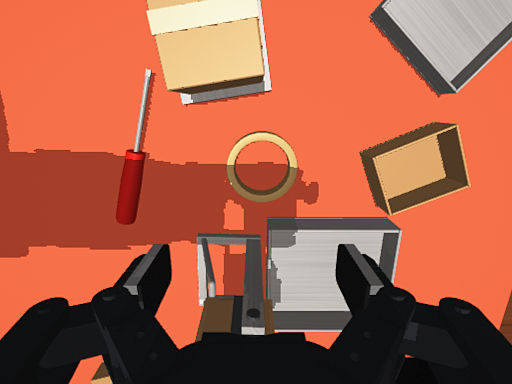

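```bash
python3 - <<'E'
import cv2
a=cv2.imread('pics/scene0.png')[135:325,130:280];cv2.imwrite('pics/sc_crop.png',cv2.resize(a,None,fx=3.1,fy=3.1,interpolation=cv2.INTER_CUBIC))
a=cv2.imread('pics/side0.png')[120:270,200:360];cv2.imwrite('pics/si_crop.png',cv2.resize(a,None,fx=4,fy=4,interpolation=cv2.INTER_CUBIC))
a=cv2.imread('pics/wrist0.png')[200:384,180:420];cv2.imwrite('pics/wr_crop.png',cv2.resize(a,None,fx=3,fy=3,interpolation=cv2.INTER_CUBIC))
E
```

```text
(no output)
```

View pics/sc_crop.png

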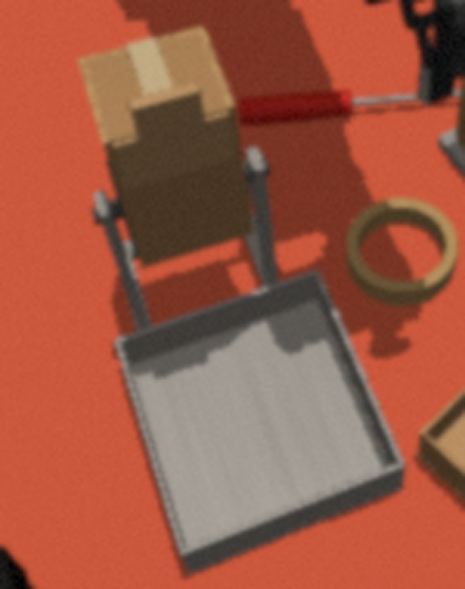

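View pics/si_crop.png

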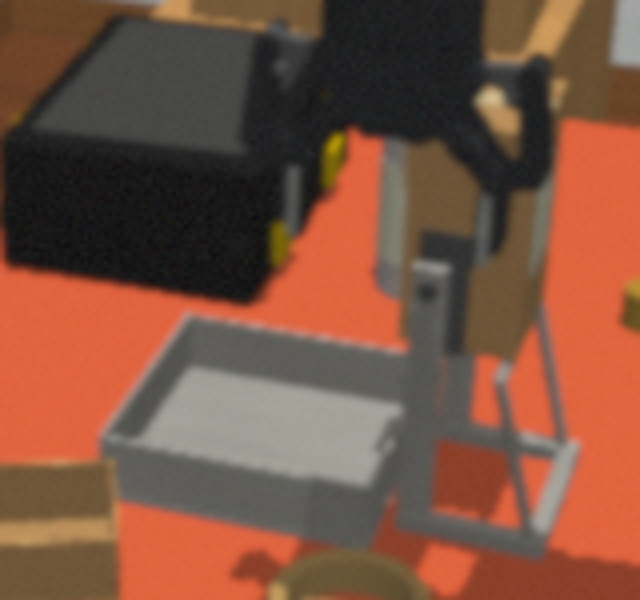

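View pics/wr_crop.png

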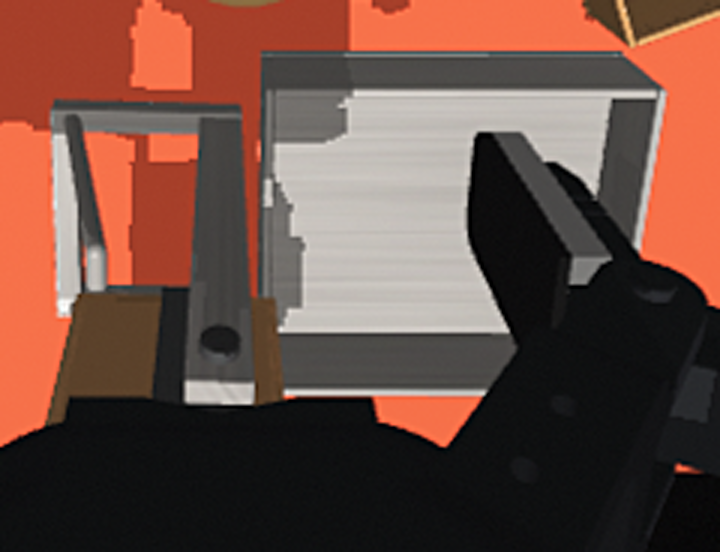

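```bash
cat > h.py <<'E'
import numpy as np,pickle
def proj(c,P):
    d=(np.asarray(P,float)-np.array(c['origin']))@np.array(c['orientation'])
    return np.stack([c['cx']+c['fx']*d[:,0]/-d[:,2],c['cy']-c['fy']*d[:,1]/-d[:,2]],1)
def wcam(c,s):
    R=np.array(s['ee_rot']);T=np.array(c['T_tool_cam']);c=dict(c)
    c['origin']=R@T[:3,3]+s['tcp_pos'];c['orientation']=R@T[:3,:3];return c
E
python3 - <<'E'
from h import *
from scipy.optimize import least_squares
c=pickle.load(open('pics/scene0.pkl','rb'))
cr=lambda p:np.array(p)/3.1+[130,135]
C=[(20,-40,-45,148,265),(20,40,-45,250,228),(-50,-40,95,80,62),(-50,40,95,206,28),(20,40,95,238,108),(20,-40,95,108,143),(0,-52,13,100,197),(0,52,13,256,152)]
C=np.array(C,float)
w=lambda p,X:np.c_[p[0]+np.cos(p[2])*X[:,0]-np.sin(p[2])*X[:,1],p[1]+np.sin(p[2])*X[:,0]+np.cos(p[2])*X[:,1],X[:,2]]
X=C[:,:3]+[0,0,165]
r=least_squares(lambda p:(proj(c,w(p,X))-cr(C[:,3:])).ravel(),[550,-200,0])
print(r.x,np.degrees(r.x[2]));print(r.fun.reshape(-1,2).round(2))
T=np.array([[120,345],[318,275],[401,465],[185,553]])
X2=np.array([[-85,-80,45],[-85,80,45],[85,80,45],[85,-80,45.]])
q=least_squares(lambda p:(proj(c,w(p,X2))-cr(T)).ravel(),[650,-200,0])
print(q.x,q.fun.reshape(-1,2).round(2))
c2=pickle.load(open('pics/side0.pkl','rb'))
print('tray rim side cam',proj(c2,w(q.x,X2)), 'post top',proj(c2,w(r.x,np.array([[0,52,178.]])))) 
for t in (0.0,0.1):
  h=np.array([20,50]);u=np.array([np.sin(t),np.cos(t)])
  print(t,proj(c,w(r.x,np.array([[20+78*np.sin(t),y,165+50+78*np.cos(t)] for y in(-20,20)])))-[130,135])
E
```

```text
[ 5.48643136e+02 -1.58772679e+02 -1.89818002e-02] -1.0875770412379602
[[-1.2   0.58]
 [ 1.88  1.14]
 [-0.43 -1.41]
 [-0.55 -1.34]
 [-0.19 -1.34]
 [-0.85 -0.37]
 [ 1.28  1.46]
 [ 0.31  1.17]]
[ 6.56992011e+02 -1.55058252e+02  9.82593303e-04] [[-1.77 -1.45]
 [ 0.38 -1.86]
 [ 2.27  0.68]
 [-0.89  1.54]]
tray rim side cam [[306.95328179 207.45213043]
 [291.33779362 241.11400405]
 [222.80998487 227.74528742]
 [245.1807055  196.71056019]] post top [[307.50639404 185.72704488]]
0.0 [[41.71944553 30.88281158]
 [63.97896387 24.6571039 ]]
0.1 [[42.86881548 34.26474127]
 [65.24938324 27.95173266]]
```

```bash
python3 - <<'E'
from h import *
def unp(c,u,v,z):
    d=np.array([(u-c['cx'])/c['fx'],-(v-c['cy'])/c['fy'],-1.]);d=np.array(c['orientation'])@d
    o=np.array(c['origin']);return (o+d*(z-o[2])/d[2]).round(1)
s=dict(tcp_pos=np.array([549.77,0,230.7]),ee_rot=np.array([[0,1,-.0012],[1,0,0],[0,-.0012,-1.]]))
w=wcam(pickle.load(open('pics/wrist0.pkl','rb')),s)
sc=pickle.load(open('pics/scene0.pkl','rb'));si=pickle.load(open('pics/side0.pkl','rb'))
for p in [(265,92),(662,92),(265,390)]: print('w tray rim',unp(w,p[0]/3+180,p[1]/3+200,45))
print('w post top ctr +y',unp(w,220/3+180,385/3+200,178),[unp(w,x/3+180,385/3+200,178) for x in (187,252)])
for p in [(120,345),(318,275),(401,465),(185,553)]: print('sc tray',unp(sc,p[0]/3.1+130,p[1]/3.1+135,45))
for p in [(190,318),(108,440)]: print('si tray',unp(si,p[0]/4+200,p[1]/4+120,45))
print('si post',unp(si,432/4+200,265/4+120,178))
for p in [(100,197),(256,152)]: print('sc post',unp(sc,p[0]/3.1+130,p[1]/3.1+135,178))
for p in [(80,62),(206,28),(238,108),(108,143)]: print('sc top',unp(sc,p[0]/3.1+130,p[1]/3.1+135,260))
E
```

```text
w tray rim [569.1 -76.6  45. ]
w tray rim [736.2 -76.4  45. ]
w tray rim [ 571.6 -231.4   45. ]
w post top ctr +y [ 550.3 -105.3  178. ] [array([ 541. , -105.4,  178. ]), array([ 559.3, -105.3,  178. ])]
sc tray [ 577.1 -232.4   45. ]
sc tray [576.4 -77.8  45. ]
sc tray [738.7 -78.8  45. ]
sc tray [ 739.8 -232.4   45. ]
si tray [ 731.2 -222.9   45. ]
si tray [728.8 -69.2  45. ]
si post [ 548.  -104.8  178. ]
sc post [ 543.2 -212.3  178. ]
sc post [ 546.5 -106.4  178. ]
sc top [ 501.7 -197.9  260. ]
sc top [ 503.2 -117.9  260. ]
sc top [ 572.6 -119.8  260. ]
sc top [ 569.3 -197.9  260. ]
```

```bash
python3 -m crank '[[[0,0,0],[0,0,-0.04],0],[[0,0,0],[0,0,-0.08],0],[[0,0,0],[0,-0.005,-0.11],0],[[0,0,0],[-0.04,-0.01,-0.11],0],[[0,0,0],[-0.08,-0.01,-0.11],0],[[0,0,0],[-0.12,-0.01,-0.11],0],[[0,0,0],[-0.158,-0.01,-0.11],0],[[0,0,0],[-0.158,-0.01,-0.11],0],[[0,0,0],[-0.158,-0.01,-0.11],0]]' 20
python3 - <<'E'
from workcell import *
import cv2,numpy as np
for n in ['scene','wrist','side']:
    c=camera(n);im=c['image'][:,:,::-1]
    if n=='scene': im=cv2.resize(im[90:290,110:310],None,fx=2.9,fy=2.9,interpolation=2)
    cv2.imwrite(f'pics/{n}1.png',im)
E
```

```text
clock: 1.05
tcp_pos: [539.8, -158.5, 340.9]
ee_rot: [[0.001, 1.0, -0.001], [1.0, -0.001, 0.0], [0.0, -0.001, -1.0]]
contact_force: [-0.5, -0.2, 0.2]
finger_gap: 0.2
```

View pics/scene1.png

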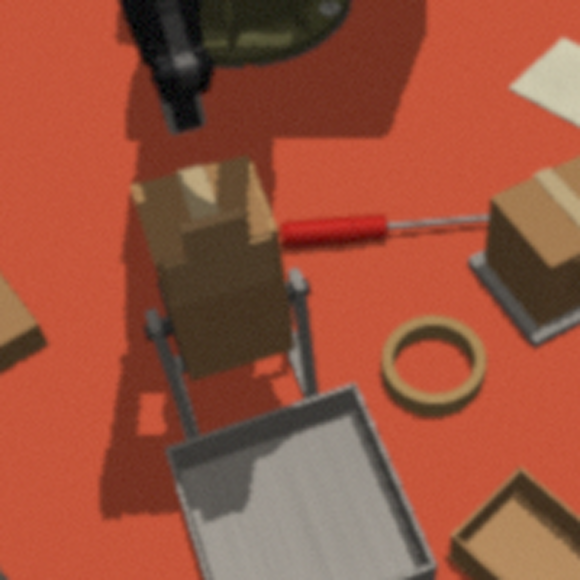

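View pics/wrist1.png

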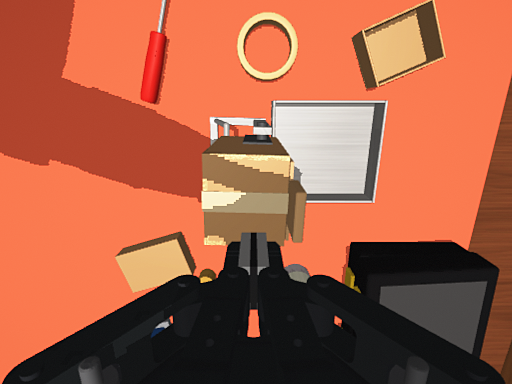

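View pics/side1.png

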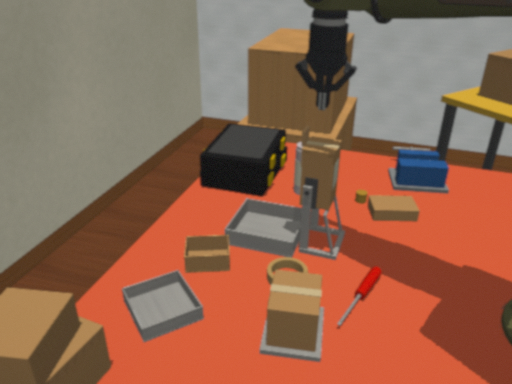

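```bash
python3 - <<'E'
from h import *
s=dict(tcp_pos=np.array([539.8,-158.5,340.9]),ee_rot=np.array([[.001,1,-.001],[1,-.001,0],[0,-.001,-1.]]))
w=wcam(pickle.load(open('pics/wrist0.pkl','rb')),s)
o=np.array(w['origin'])
for u,v,z in [(203,153,260),(291,154,260),(203,245,260),(287,245,260),(291,180,293),(306,180,293),(303,242,293),(293,242,293),(291,180,260)]:
    d=np.array(w['orientation'])@[(u-w['cx'])/w['fx'],-(v-w['cy'])/w['fy'],-1.]
    print(u,v,z,(o+d*(z-o[2])/d[2]).round(1))
E
```

```text
203 153 260 [ 500.6 -119.6  260. ]
291 154 260 [ 570.1 -120.4  260. ]
203 245 260 [ 496.2 -200.3  260. ]
287 245 260 [ 569.7 -200.3  260. ]
291 180 293 [ 566.4 -133.   293. ]
306 180 293 [ 576.8 -133.   293. ]
303 242 293 [ 577.2 -180.5  293. ]
293 242 293 [ 569.8 -180.5  293. ]
291 180 260 [ 570.9 -141.6  260. ]
```

```bash
python3 -m crank '[[[0,0,0],[-0.001,0,0.025],0],[[0,0,0],[-0.001,0,0.045],0],[[0,0,0],[-0.001,0,0.06],0],[[0,0,0],[-0.001,0,0.068],0],[[0,0,0],[-0.001,0,0.072],0],[[0,0,0],[-0.001,0,0.072],0]]'
python3 - <<'E'
from workcell import *
import cv2,numpy as np
for n in ['scene','side']:
    c=camera(n);im=c['image'][:,:,::-1]
    im=cv2.resize(im[100:220,110:240] if n=='scene' else im[60:240,240:400],None,fx=4,fy=4,interpolation=2)[:600]
    cv2.imwrite(f'pics/{n}2.png',im)
E
```

```text
clock: 1.8
tcp_pos: [540.1, -158.6, 269.4]
ee_rot: [[-0.001, 1.0, 0.0], [1.0, 0.001, -0.0], [-0.0, 0.0, -1.0]]
contact_force: [-0.2, -0.5, -0.1]
finger_gap: 0.3
```

View pics/scene2.png

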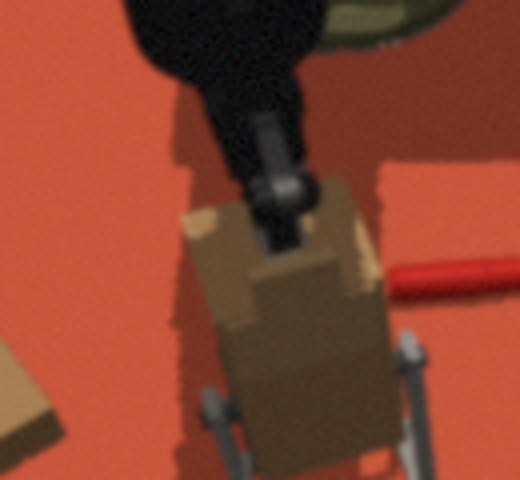

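View pics/side2.png

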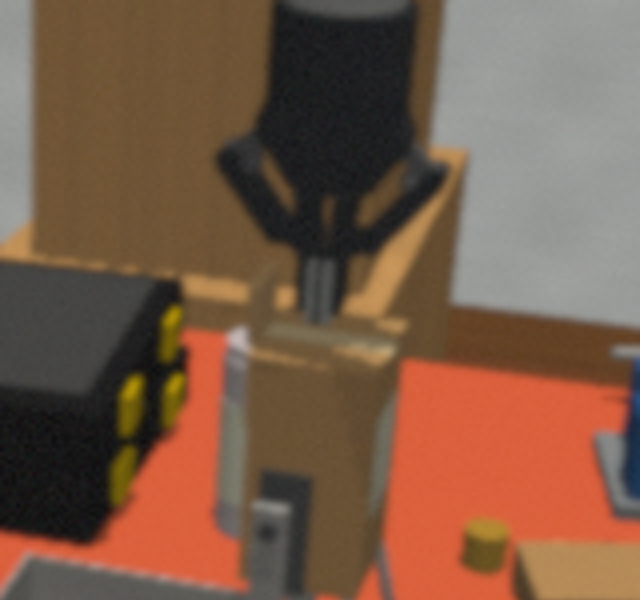

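```bash
python3 -m crank '[[[0,0,0],[0,0.008,0],0],[[0,0,0],[0,0.016,0],0],[[0,0,0],[0,0.024,0],0],[[0,0,0],[0,0.032,0],0],[[0,0,0],[0,0.04,0],0],[[0,0,0],[0,0.048,0],0],[[0,0,0],[0,0.054,0.004],0],[[0,0,0],[0,0.06,0.009],0],[[0,0,0],[0,0.067,0.014],0],[[0,0,0],[0,0.067,0.014],0]]'
python3 - <<'E'
from workcell import *
import cv2,numpy as np
for n in ['scene','side']:
    c=camera(n);im=c['image'][:,:,::-1]
    im=cv2.resize(im[100:240,110:240] if n=='scene' else im[80:220,240:400],None,fx=4,fy=4,interpolation=2)[:600]
    cv2.imwrite(f'pics/{n}3.png',im)
E
```

```text
clock: 2.9
tcp_pos: [607.3, -158.9, 253.9]
ee_rot: [[-0.0, 1.0, -0.002], [1.0, 0.0, 0.001], [0.001, -0.002, -1.0]]
contact_force: [0.1, -1.2, 0.4]
finger_gap: 0.1
```

View pics/scene3.png

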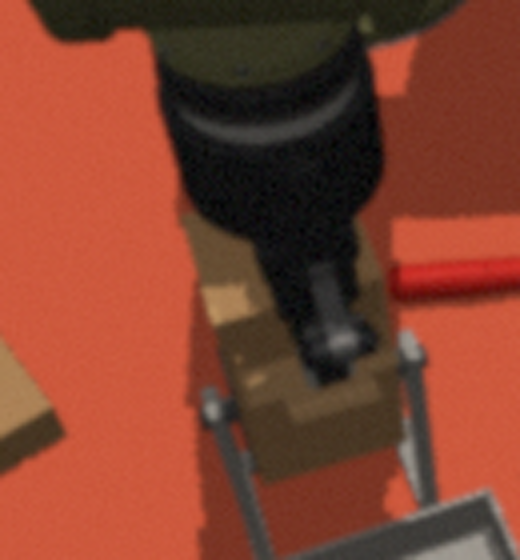

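View pics/side3.png

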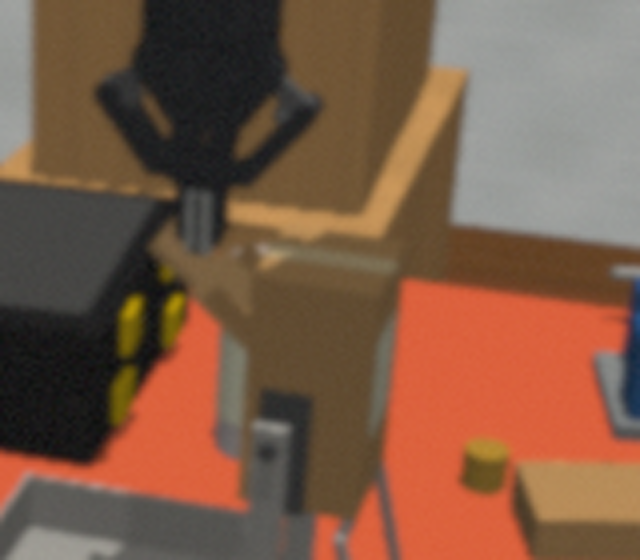

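```bash
python3 -m crank '[[[0,0,0],[0,-0.004,0],0],[[0,0,0],[0,-0.004,-0.035],0],[[0,0,0],[0,-0.004,-0.07],0],[[0,0,0],[0,-0.01,-0.09],0],[[0,0,0],[0,-0.045,-0.09],0],[[0,0,0],[0,-0.08,-0.09],0],[[0,0,0],[0,-0.115,-0.09],0],[[0,0,0],[0,-0.14,-0.09],0],[[0,0,0],[0,-0.14,-0.09],0],[[0,0,0],[0,-0.14,-0.09],0]]'
python3 - <<'E'
from workcell import *
import cv2,numpy as np
for n in ['scene','side','wrist']:
    c=camera(n);im=c['image'][:,:,::-1]
    if n!='wrist':im=cv2.resize(im[100:240,110:240] if n=='scene' else im[80:220,240:400],None,fx=4,fy=4,interpolation=2)[:600]
    cv2.imwrite(f'pics/{n}4.png',im)
E
```

```text
clock: 4.0
tcp_pos: [466.8, -159.1, 346.0]
ee_rot: [[0.0, 1.0, 0.001], [1.0, -0.0, -0.001], [-0.001, 0.001, -1.0]]
contact_force: [0.5, 0.3, -0.8]
finger_gap: 0.1
```

View pics/side4.png

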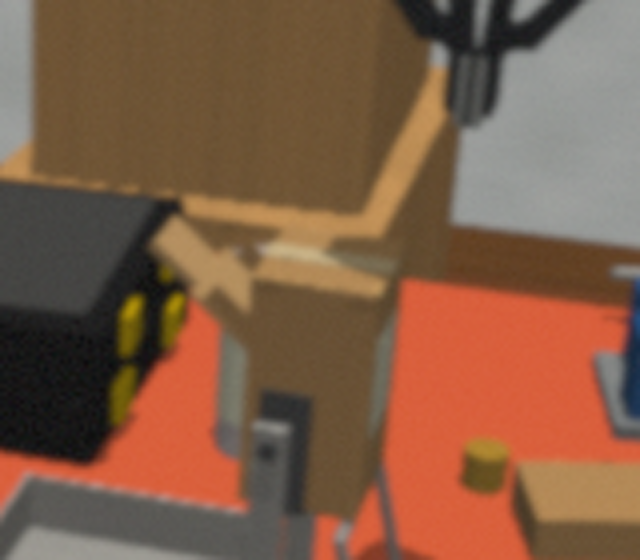

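View pics/scene4.png

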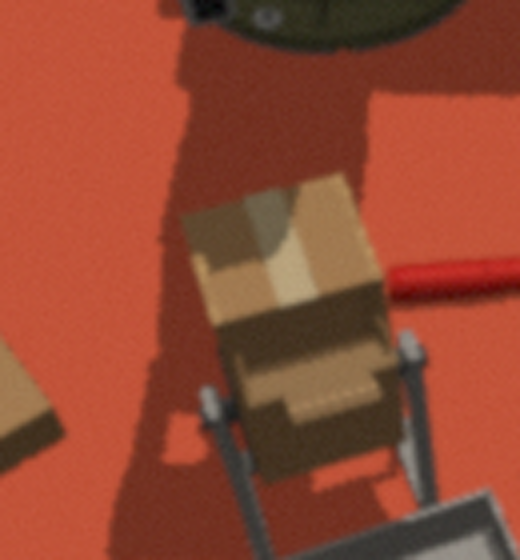

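View pics/wrist4.png

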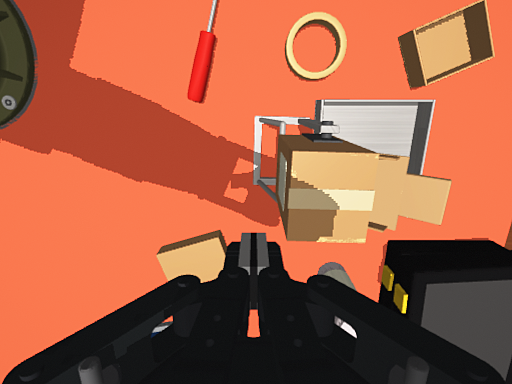

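```bash
python3 - <<'E'
from h import *
c=pickle.load(open('pics/scene0.pkl','rb'))
for t in (.6,.7,.8,.9,1.):
  print(t,[( (proj(c,[[569+78*np.sin(t)+o*np.cos(t),-159+y,215+78*np.cos(t)-o*np.sin(t)] for y in(-20,20)])-[110,100])*4).round().tolist() for o in (0,8)])
E
```

```text
0.6 [[[281.0, 359.0], [370.0, 331.0]], [[287.0, 377.0], [376.0, 349.0]]]
0.7 [[[286.0, 377.0], [376.0, 348.0]], [[292.0, 394.0], [382.0, 366.0]]]
0.8 [[[292.0, 394.0], [381.0, 365.0]], [[298.0, 411.0], [387.0, 383.0]]]
0.9 [[[297.0, 411.0], [386.0, 382.0]], [[303.0, 428.0], [391.0, 399.0]]]
1.0 [[[302.0, 427.0], [391.0, 398.0]], [[307.0, 443.0], [395.0, 414.0]]]
```

```bash
python3 -m crank '[[[0,0,0],[0,0,0.03],0],[[0,0,0],[0,0,0.06],0],[[0,0,0],[0,0,0.085],0],[[0,0,0],[0,0,0.097],0],[[0,0,0],[0,0,0.1],0],[[0,0,0],[0,0,0.1],0]]'
python3 -m crank '[[[0,0,0],[0,0.006,0],0],[[0,0,0],[0,0.012,0],0],[[0,0,0],[0,0.018,0],0],[[0,0,0],[0,0.024,0],0],[[0,0,0],[0,0.03,0],0],[[0,0,0],[0,0.035,0],0],[[0,0,0],[0,0.04,0],0],[[0,0,0],[0,0.045,0],0],[[0,0,0],[0,0.05,0],0],[[0,0,0],[0,0.055,0],0]]'
python3 - <<'E'
from workcell import *
import cv2,numpy as np
for n in ['side']:
    c=camera(n);im=c['image'][:,:,::-1]
    if n!='wrist':im=cv2.resize(im[100:240,110:240] if n=='scene' else im[80:220,240:400],None,fx=4,fy=4,interpolation=2)[:600]
    cv2.imwrite(f'pics/{n}5.png',im)
E
```

```text
clock: 4.75
tcp_pos: [467.4, -159.1, 245.8]
ee_rot: [[-0.0, 1.0, 0.0], [1.0, 0.0, -0.0], [-0.0, 0.0, -1.0]]
contact_force: [0.2, 0.8, -0.5]
finger_gap: -0.3
clock: 5.75
tcp_pos: [522.4, -159.0, 245.4]
ee_rot: [[-0.0, 1.0, 0.0], [1.0, 0.0, -0.0], [-0.0, 0.0, -1.0]]
contact_force: [-0.7, 0.5, 2.8]
finger_gap: -0.2
```

View pics/side5.png

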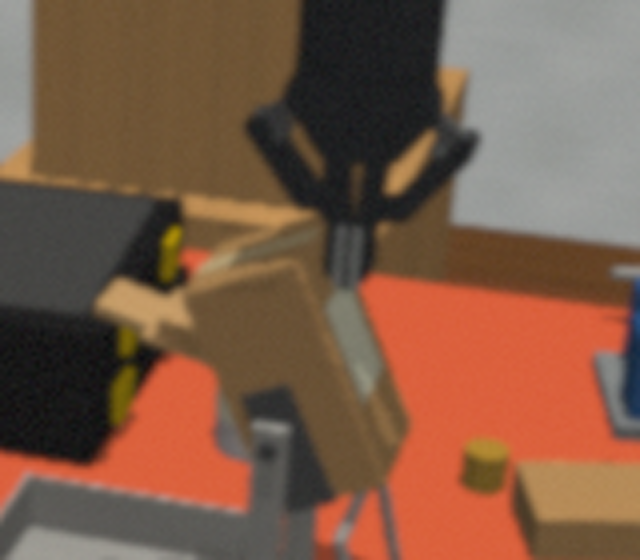

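```bash
python3 -m crank '[[[0,0,0],[0,0.005,0],0],[[0,0,0],[0,0.01,0],0],[[0,0,0],[0,0.015,0],0],[[0,0,0],[0,0.02,0],0],[[0,0,0],[0,0.025,0],0],[[0,0,0],[0,0.03,0],0],[[0,0,0],[0,0.035,0],0],[[0,0,0],[0,0.04,0],0],[[0,0,0],[0,0.045,0],0],[[0,0,0],[0,0.05,0],0]]'
python3 - <<'E'
from workcell import *
import cv2,numpy as np
for n in ['side']:
    c=camera(n);im=c['image'][:,:,::-1]
    if n!='wrist':im=cv2.resize(im[100:240,110:240] if n=='scene' else im[80:220,240:400],None,fx=4,fy=4,interpolation=2)[:600]
    cv2.imwrite(f'pics/{n}6.png',im)
E
```

```text
clock: 6.8
tcp_pos: [572.4, -159.0, 245.3]
ee_rot: [[-0.0, 1.0, 0.0], [1.0, 0.0, 0.0], [0.0, 0.0, -1.0]]
contact_force: [-0.5, -0.4, 0.8]
finger_gap: -0.0
```

View pics/side6.png

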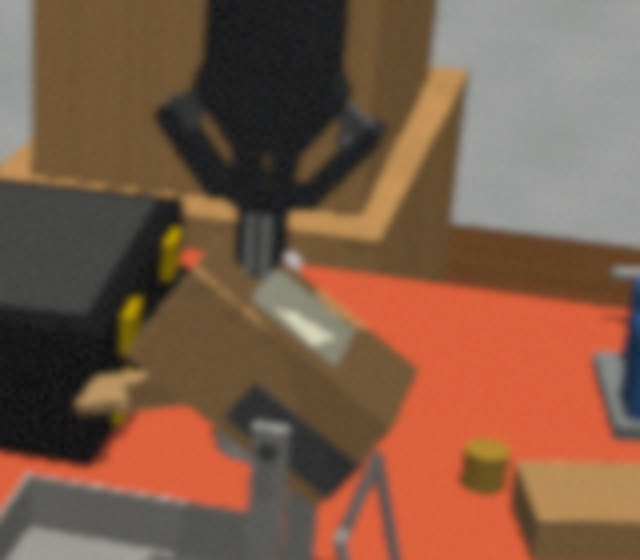

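```bash
python3 -m crank '[[[0,0,0],[0,0.006,0],0],[[0,0,0],[0,0.012,0],0],[[0,0,0],[0,0.012,-0.03],0],[[0,0,0],[0,0,-0.06],0],[[0,0,0],[0,-0.03,-0.1],0],[[0,0,0],[0,-0.06,-0.12],0],[[0,0,0],[0,-0.1,-0.12],0],[[0,0,0],[0,-0.1,-0.12],0],[[0,0,0],[0,-0.1,-0.12],0],[[0,0,0],[0,-0.1,-0.12],0]]'
for i in 1 2; do python3 -m crank '[[[0,0,0],[0,0,0],0],[[0,0,0],[0,0,0],0],[[0,0,0],[0,0,0],0],[[0,0,0],[0,0,0],0],[[0,0,0],[0,0,0],0],[[0,0,0],[0,0,0],0],[[0,0,0],[0,0,0],0],[[0,0,0],[0,0,0],0],[[0,0,0],[0,0,0],0],[[0,0,0],[0,0,0],0]]'|head -1; done
python3 - <<'E'
from workcell import *
import cv2,numpy as np
for n in ['side','scene']:
    c=camera(n);im=c['image'][:,:,::-1]
    im=cv2.resize(im[140:330,130:290] if n=='scene' else im[100:270,210:370],None,fx=3.1,fy=3.1,interpolation=2)
    cv2.imwrite(f'pics/{n}7.png',im)
E
```

```text
clock: 7.85
tcp_pos: [472.7, -159.0, 365.1]
ee_rot: [[-0.0, 1.0, -0.0], [1.0, 0.0, 0.0], [0.0, -0.0, -1.0]]
contact_force: [-0.5, 0.6, -0.1]
finger_gap: -0.4
clock: 8.85
clock: 9.85
```

View pics/side7.png

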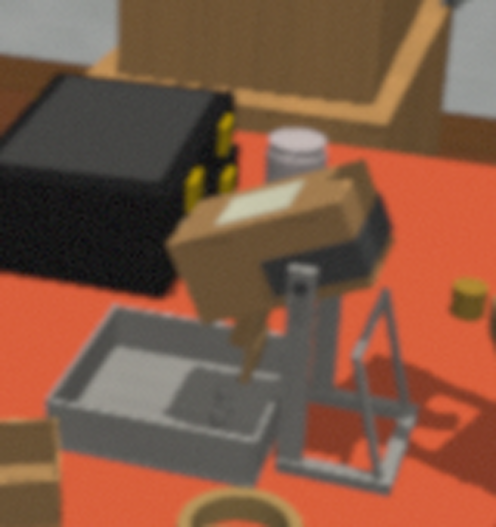

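View pics/scene7.png

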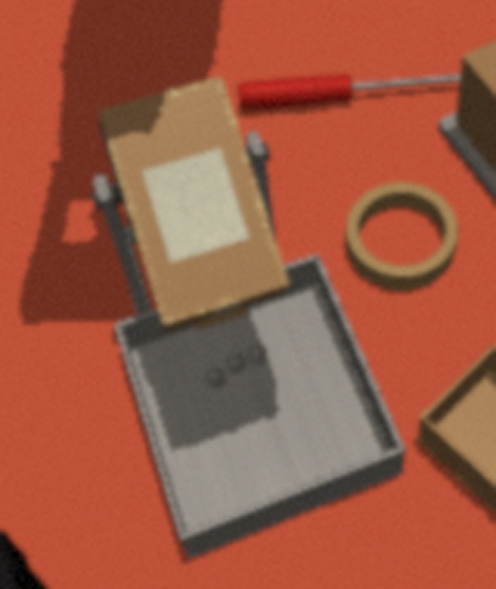

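```bash
for i in 1 2 3; do python3 -m crank '[[[0,0,0],[0,0,0],0],[[0,0,0],[0,0,0],0],[[0,0,0],[0,0,0],0],[[0,0,0],[0,0,0],0],[[0,0,0],[0,0,0],0],[[0,0,0],[0,0,0],0],[[0,0,0],[0,0,0],0],[[0,0,0],[0,0,0],0],[[0,0,0],[0,0,0],0],[[0,0,0],[0,0,0],0]]'|head -1; done
python3 - <<'E'
from workcell import *
import cv2,numpy as np
a=[]
for n in ['side','scene']:
    c=camera(n);im=c['image'][:,:,::-1]
    im=cv2.resize(im[140:330,130:290] if n=='scene' else im[100:290,210:370],None,fx=2.4,fy=2.4,interpolation=2);a.append(im)
cv2.imwrite(f'pics/both8.png',np.hstack(a))
E
```

```text
clock: 10.95
clock: 11.95
clock: 12.95
```

View pics/both8.png

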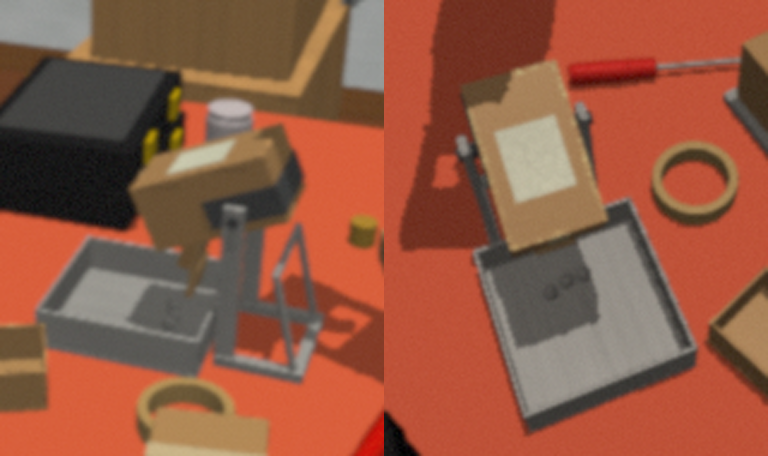

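Three balls lie still in the tray (right view, around (552,292), (567,281) and (583,273)). The carton is at its stop, the tray has not moved and the robot is clear of everything.

```bash
python3 -c "
from workcell import *
print(read_state()['contact_force']);print(job_done())"
```

```text
[0.80271512 0.27998644 1.07950786]
the job is handed in; nothing more can be done
None
```

The job is done and handed in: all three balls are in the tray. With the carton still upright, I hooked the tab from behind with closed fingers and pulled the spout out to about 0.85 rad, measured in the scene image. I then pushed the top of the carton's back forward past balance and backed the arm away, and the carton sank by itself to the stop.

- **Balls and tray:** The last pictures, 3 s apart, show the three balls lying still and the tray where it started.
- **Forces and time:** The wrist force stayed within about 3 N at the end of every move. The job took about 13 s of the 43 s allowed.
- **Disagreements:** The cameras differed on the tray's edges by up to about 10 mm. They agreed on the stand and carton to within about 5 mm. No check failed.

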